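Hold the craft box's sprung shutter half open with its pull pin

TASK

Take the pull pin out of the drilled log slice, and while the shutter of the small grey box is still shut, push the pin's steel shank well down through the eyelet in the shutter's tab. Then, with the pin only, pull the shutter to half its travel, so that the far compartment with the glue sticks is uncovered and the near one with the blades stays covered (never pull it much past half), and finish while still gripping the pin and holding the shutter there against its spring. Leave the candles, the cup and the glue gun alone.

Things in the scene. Friction and masses are not known exactly. Their poses are not given: they have to be found in the camera images.
- box: Grey steel box screwed to the table, 110 x 110 mm, 75 mm high; origin: centre of its underside, z up. Its -x points to the side where the shutter's tab sticks out (roughly towards the robot). A divider at x = 0 makes two compartments: far (+x) glue sticks, near (-x) blades; a 5 mm aluminium shutter covers both. Two guide rails at y = +-61 mm, x -165 to 55 mm, tops 83 mm high, free air between.
- shutter (a joint): Travel of the shutter in m: 0 shut, 0.1 fully open, half travel 0.05. It grows as the shutter slides along the box's own -x. A spring pulls it shut with about 2.8 N at 0, 6.3 N at half, 9.8 N fully open (70 N/m).
- eyelet (a point): Centre of the 14 mm round through hole, on the top face of the shutter's 44 x 44 x 5 mm dark steel tab: 80 mm above the table, 75 mm from the box's centre along its -x when shut. Moves with the shutter; axes as the box's. Free air below. Fully in, the pin's collar rests on the tab.
- pin: Loose 90 g pull pin, upright, z up: steel shank 10 mm across, 40 mm long, tapered tip; collar 28 mm across, 4 mm thick; above it a square wooden handle 20 x 20 mm, faces along the pin's x and y, 4 to 70 mm above the origin. Origin: centre of the collar's underside. It starts with the shank in the log slice's hole, collar resting on its top, 45 mm above the table; lift over 40 mm to free it.
- pin_tip (a point): Lower end of the pin's shank, 40 mm below the pin's origin.
- pin_grip (a point): Middle of the pin's wooden handle, 40 mm above the pin's origin; a good grasp point.
- slice: Log slice with a hole in its middle, fixed to the table, 115 mm across, 45 mm thick; holds the pin at the start. Origin: centre of its underside.
- candle_slice: Like the other log slice, but without a hole and with two candles standing on it. Origin: centre of its underside. It stands on either side of the box.
- candle0: Dark green pillar candle, 44 mm across, 70 mm high, loose on the candle slice; leave alone. Origin: centre of its underside.
- candle1: The second candle, the same as the first; leave alone.
- cup: Loose white cup, 72 mm across, 85 mm high, beyond the box; leave alone. Origin: centre of its underside.
- gun: Cordless glue gun lying on its side beyond the box, barrel 160 mm long and 38 mm thick along its x, grip 105 mm to its -y; leave alone. Origin: under the barrel's middle.

How it is judged:
On the way:
1. the pin's shank is through the eyelet while the shutter is still shut: tip at least 15 mm below the tab's top, within 12 mm of the hole's centre line, shutter open less than 12 mm (z of pin_tip in the frame of eyelet below -0.015 m and horizontal distance between pin_tip and eyelet below 0.012 m and value of joint shutter below 0.012 m), for 0.1 s.
At the end, for the whole second after the job is handed in: Through the last second the shutter stands still 43 to 57 mm open (half of its 100 mm travel), held only by the pin (pushing on it with over 3 N): the pin is in the eyelet with its tip at least 12 mm below the tab's top and in the robot's grip, and the robot itself does not touch the box or shutter (value of joint shutter between 0.043 and 0.057 m and z of pin_tip in the frame of eyelet below -0.012 m and horizontal distance between pin and eyelet below 0.014 m and contact force between the fingers and pin above 2 N and contact force between pin and box above 3 N and contact force between each of the arm, the fingers and box below 1 N and linear speed of pin below 0.02 m/s); the arm keeps its last pose, push and grip.
It fails at once if the shutter is pulled well past half (over 65 mm), uncovering the blades (value of joint shutter above 0.065 m).
It fails at once if a candle is moved more than 20 mm (distance of any of candle0, candle1 from where it was at the start of the episode above 0.02 m).
It fails at once if the cup or the glue gun is moved more than 20 mm (distance of any of cup, gun from where it was at the start of the episode above 0.02 m).
It also fails if it takes over 51 s, if anything falls off the work surface, if the arm or the gripper's body presses on something with over 40 N, if the wrist force passes 120 N, or if a joint passes its speed limit or range.

ROBOT

A 7-joint arm with a two-finger parallel gripper is mounted at the origin on the work surface. World frame = base frame: x ahead of the robot, y to its left, z up, the work surface at z = 0. Lengths are in m, angles in rad, forces in N, time in s.
With the tool pointing down it reaches from about 0.35 to 0.9 m from the base axis. Payload 8.1 kg.
Tool frame: the origin (TCP) lies at the centre of the arm's flange, where the gripper is bolted on; the fingertips stand 178 mm ahead of it and the grasp point (between the pads) lies 159 mm ahead of it; x points along the fingers, z is the direction in which the jaws open and shut, and the axes are right-handed (so a half turn about x gives the same grasp; the last joint's range is limited). The gripper opens to 92 mm and grips with 3 to 60 N. Pads are 19 mm wide; open, the fingers measure 130 mm over their backs; the gripper's body (75 mm by 190 mm) begins 47 mm behind the grasp point.
Start: joints at [1.151, 0.434, 0.025, 1.573, -0.012, 1.134, -0.075], TCP at [0.195, -0.594, 0.405] pointing down, gripper open.
Joint ranges: [-2.62, 2.62], [-0.44, 2.09], [-1.27, 1.32], [0.08, 2.57], [-1.32, 4.46], [0.12, 2], [-2.74, 2.74]. Speed limits (rad/s): [2.22, 2.22, 3.01, 3.01, 3.14, 3.14, 3.14].

INTERFACE

Orientations are given as a rotation vector (axis times angle).
In Python, from cell import arm, get_image, search_frame, pinpoint gives the robot as it stands.
- The arm moves only by the tool arm_command, never from a script. Its argument "motion" is a list of rows, each a list of 7 numbers: the finger opening in mm, from 0 to 91.8, then the shift along the tool's x, y, z in mm, then the turn, a rotation vector about the tool's x, y, z in degrees. In form: [[fingers, x, y, z, ax, ay, az], ...]. A call has 1 to 5 rows; each row shifts and turns the commanded pose from where the row before left it, along the tool's axes as they then stand; what a row does not reach is not made up. A row lasts 1/8 s, in which the tool goes at most 62.5 mm and 10.7 degrees, less where a joint would pass 70% of its speed; a pose out of reach is approached as far as the arm can. A call with a gripper value outside its range is refused whole. The fingers move at their own pace and stop on an object; "newtons" is the grip in N (left out, the last holds). Time passes only in rows, so rows that do not move let the fingers close. It gives the time, the measured TCP pose, the force and the opening at its end, in the units of the state.
- arm.observe(): the state, without advancing time (a new reading comes with each control period).
- get_image(name): name is "scene" or "side" or "wrist"; returns a dict with "frame" (384x512x3 uint8, red, green, blue), "range_z" (384x512 float32, m along the optical axis (not along the pixel's ray), 0 where there is no reading), "K" (3x3 intrinsics, pixels), "origin" and "rotation" of the camera in the world; the wrist camera has in their place "tool_from_camera" (4x4, takes a point from camera to tool coordinates, whose origin is the TCP and whose axes are the tool frame's). Camera axes: x right, y down, z forward; pixel columns grow to the right and rows downward; lengths in m; the calibration is good to about 2 mm. A picture is of the moment at which its call begins: read the wrist's pose just before it.
- arm.sign_off(): hands the job in, once; it reports no verdict.
Trained networks look in the newest picture that a camera, given by its name, has taken for a name from the list of things; names that differ only in an ending like _2 or _b are one class to them, and where a whole thing is asked for, a point or a joint stands for the part that bears it (a point fixed in the world has none). Each returns a list of dicts, best first, with "p" (0 to 1); they miss things now and then, are a little off and sometimes report something else, mostly with a low value. They report only what shows in the picture. A call takes as long as a camera call.
- search_frame(camera, target): "point" ([x, y, z] in m, in world coordinates, good to about 4 mm: the middle of the surface that is visible of it).
- pinpoint(camera, target): "point" ([x, y, z] in m, in world coordinates, good to about 4 mm: a listed point, or the origin of a listed thing).
The state is a dict: "clock": time; "joints": joint angles; "dq": joint speeds; "joint_efforts": joint torques, N m; "position": TCP position; "ee_rot": TCP orientation; "force": force on the tool from outside, world axes, zero at the start; "ft_torque": the same for the moment, N m; "width": opening from 0.0 (shut) to 1.0 (fully open).
Only numpy, scipy, OpenCV 4.12 (cv2) and the standard library are available. Lean on these libraries where they do the work, as an engineer would, in place of code of your own. Each camera call takes 0.05 s, during which the arm holds its last target. There are 200 camera calls.

## Working session

There is one attempt and no reset: what is moved stays moved. The work goes in short steps, Python scripts to look and compute and a tool call to move; the robot and the scene stay as the last step left them, time stands still between calls to the robot, and variables do not carry over. Pictures are saved under pics/ and viewed, about 8 in all and at most 12, crops included, and the job is handed in when it is done.

Besides the shell and the picture viewer there is one more tool, called after "Call:" as a command line: name --pt "numbers of a row" for each row, then --argument value for the rest. arm_command: Moves the arm, as the interface text tells. Its arguments: {"type":"object","properties":{"motion":{"type":"array"},"newtons":{"type":"number"}},"required":["motion"]}

```bash
mkdir -p pics; ls; cat > h.py <<'E'
import numpy as np, cv2
from scipy.spatial.transform import Rotation as R
from cell import arm, get_image, search_frame, pinpoint
def save(im,fn): cv2.imwrite('pics/'+fn, cv2.cvtColor(im['frame'],cv2.COLOR_RGB2BGR))
def cloud(im,T=None):
    h,w=im['range_z'].shape; v,u=np.mgrid[:h,:w]; z=im['range_z']; K=im['K']
    P=np.stack([(u-K[0,2])/K[0,0]*z,(v-K[1,2])/K[1,1]*z,z],-1)
    P=P@np.array(im['rotation']).T+im['origin']
    P[z==0]=np.nan; return P
E
python3 - <<'E'
from h import *
a=get_image('scene');save(a,'scene.png')
b=get_image('side');save(b,'side.png')
for c in ('scene','side'):
  for t in ('pin','pin_tip','pin_grip','eyelet','box','slice','candle_slice','candle0','cup','gun'):
    r=pinpoint(c,t)[:2]; print(c,t,[(np.round(q['point'],4).tolist(),round(q['p'],2)) for q in r])
s=arm.observe();print(s)
cv2.imwrite('pics/both.png',cv2.resize(np.hstack([cv2.imread('pics/scene.png'),cv2.imread('pics/side.png')]),(800,300)))
E
```

```text
pics
scene pin [([0.5389, -0.2633, 0.0462], 0.8)]
scene pin_tip [([0.5425, -0.2599, 0.0028], 0.67)]
scene pin_grip [([0.5229, -0.0286, 0.0768], 0.63), ([0.5431, -0.2666, 0.0872], 0.58)]
scene eyelet [([0.5238, -0.0309, 0.08], 0.59)]
scene box [([0.5973, -0.0291, 0.0002], 0.86), ([0.544, -0.2618, 0.0004], 0.44)]
scene slice [([0.5423, -0.2593, -0.0046], 0.83)]
scene candle_slice [([0.5122, 0.2667, 0.001], 0.69), ([0.5404, -0.2598, 0.0018], 0.31)]
scene candle0 [([0.503, 0.2844, 0.0433], 0.77), ([0.5246, 0.2366, 0.0441], 0.71)]
scene cup [([0.7091, -0.2154, 0.0019], 0.74), ([0.5952, -0.029, 0.0037], 0.17)]
scene gun [([0.7171, 0.2724, -0.0003], 0.65)]
side pin [([0.5484, -0.2623, 0.0429], 0.74), ([0.5205, -0.0298, 0.0784], 0.36)]
side pin_tip [([0.5424, -0.2635, 0.0088], 0.79)]
side pin_grip [([0.539, -0.2604, 0.0793], 0.6), ([0.7221, 0.2788, 0.0016], 0.22)]
side eyelet [([0.5195, -0.032, 0.0815], 0.62), ([0.541, -0.2644, 0.0081], 0.46)]
side box [([0.5932, -0.0355, -0.0001], 0.88)]
side slice [([0.5454, -0.2653, -0.0004], 0.8)]
side candle_slice [([0.5109, 0.2656, 0.0002], 0.57)]
side candle0 [([0.518, 0.2447, 0.0452], 0.72), ([0.5033, 0.2918, 0.0462], 0.49)]
side cup [([0.7029, -0.2087, 0.0015], 0.93)]
side gun [([0.723, 0.2794, 0.002], 0.85)]
{'clock': 1.1, 'joints': array([ 1.15137684,  0.43451082,  0.02498954,  1.5731917 , -0.01157901,
        1.13401726, -0.07512637]), 'dq': array([-0.00111631,  0.0018211 ,  0.00193037, -0.00058666, -0.00071374,
       -0.00025401, -0.00100097]), 'joint_efforts': array([-7.01648132e-04, -6.67672706e+01,  9.83653441e-01, -3.14809406e+01,
       -6.06494467e-02,  3.31811083e-02,  1.12081105e-05]), 'position': array([ 0.19469641, -0.59390886,  0.40473821]), 'ee_rot': array([ 0.97276219,  1.34254902, -0.97281569]), 'force': array([-0.65261099, -0.47872038, -0.07677563]), 'ft_torque': array([0.01232131, 0.0044426 , 0.07719087]), 'width': 0.9977900114174998}
```

View pics/scene.png

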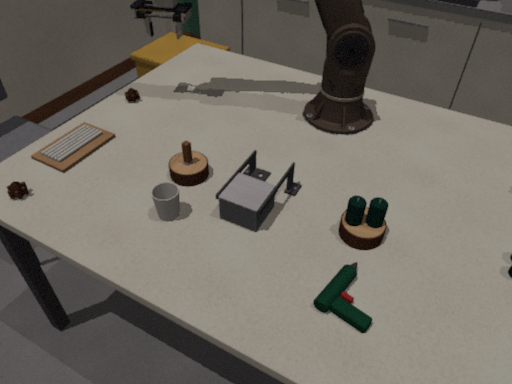

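View pics/side.png

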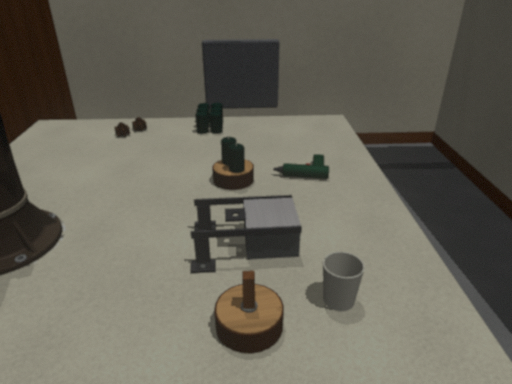

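The scene view shows the pin in its slice near (187,160), the box and rails near (250,195), the candles at (365,215), the cup at (167,203) and the gun at (340,297). The side view agrees: pin (249,290), box (270,225). Next I'll get the tool axes and the yaws of the box and pin.

```bash
python3 - <<'E'
from h import *
s=arm.observe();M=R.from_rotvec(s['ee_rot']).as_matrix();print(M.round(3))
print('shift to above pin (tool mm)',(M.T@(np.array([.542,-.262,.36])-s['position'])*1e3).round(1))
w=get_image('wrist');print(w['tool_from_camera'].round(3),w['K'].round(0))
for c in('scene','side'):
  P=cloud(get_image(c)); P=P.reshape(-1,3)
  q=P[(abs(P[:,2]-.08)<.008)&(abs(P[:,0]-.57)<.2)&(abs(P[:,1]+.03)<.1)]
  m=q[abs(q[:,2]-.076)<.006]
  e=m[(abs(m[:,0]-.595)<.07)&(abs(m[:,1]+.032)<.052)]
  print(c,len(e),e.min(0),e.max(0),cv2.minAreaRect((q[:,:2]*1e3).astype(np.float32)))
  h=P[(P[:,2]>.06)&(P[:,2]<.112)&(np.hypot(P[:,0]-.542,P[:,1]+.262)<.03)]
  print(len(h),np.median(h,0),h.min(0),h.max(0),cv2.minAreaRect((h[:,:2]*1e3).astype(np.float32)))
E
```

```text
[[-0.     0.95   0.311]
 [-0.     0.311 -0.95 ]
 [-1.    -0.     0.   ]]
shift to above pin (tool mm) [  44.7  433.4 -207.2]
[[ 0.    -0.279  0.96   0.019]
 [ 0.001 -0.96  -0.279  0.075]
 [ 1.     0.001  0.     0.   ]
 [ 0.     0.     0.     1.   ]] [[279.   0. 253.]
 [  0. 279. 192.]
 [  0.   0.   1.]]Traceback (most recent call last):
  File "<stdin>", line 6, in <module>
  File "h.py", line 8, in cloud
    P=P@np.array(im['rotation']).T+im['origin']
      ~~~~~~~~~~~~~~~~~~~~~~~~~~~~^~~~~~~~~~~~~
ValueError: operands could not be broadcast together with shapes (384,512) (3,)
```

Call:
arm_command --pt "91.8 8 55 -26 0 0 0" --pt "91.8 8 55 -26 0 0 0" --pt "91.8 8 55 -26 0 0 0" --pt "91.8 8 55 -26 0 0 0" --pt "91.8 8 55 -26 0 0 0"

```text
clock: 1.82
position: [0.4167, -0.3833, 0.3648]
ee_rot: [0.973, 1.342, -0.973]
force: [0.3, -0.8, -0.7]
width: 1.0
```

```bash
sed -i "s/np.array(im\['rotation'\]).T/(lambda r: R.from_rotvec(r).as_matrix() if r.ndim==1 and r.size==3 else (R.from_quat(r).as_matrix() if r.ndim==1 else r))(np.array(im['rotation'])).T/" h.py
python3 - <<'E'
from h import *
im=get_image('scene');print(im['rotation'])
for c in('scene','side'):
  P=cloud(get_image(c)); P=P.reshape(-1,3)
  q=P[(abs(P[:,2]-.077)<.008)&(abs(P[:,0]-.57)<.2)&(abs(P[:,1]+.03)<.1)]
  e=q[(abs(q[:,0]-.595)<.07)&(abs(q[:,1]+.032)<.052)]
  print(c,len(q),len(e),e.min(0),e.max(0),cv2.minAreaRect((q[:,:2]*1e3).astype(np.float32)))
  h=P[(P[:,2]>.06)&(P[:,2]<.112)&(np.hypot(P[:,0]-.542,P[:,1]+.262)<.03)]
  print(len(h),np.median(h,0),h.min(0),h.max(0),cv2.minAreaRect((h[:,:2]*1e3).astype(np.float32)))
E
```

```text
[-1.28131864 -2.20483584  0.95018756]
scene 1797 1263 [ 0.5253927  -0.08395284  0.06901587] [0.65301976 0.01986313 0.08499453] ((539.8267822265625, -34.728607177734375), (224.86911010742188, 130.89019775390625), 1.878333568572998)
136 [ 0.54898326 -0.25763092  0.08593179] [ 0.5299514  -0.27682163  0.06059493] [ 0.55463957 -0.25245147  0.11141536] ((546.1665649414062, -260.493408203125), (19.558088302612305, 26.518285751342773), 43.395294189453125)
side 2910 1477 [ 0.52625221 -0.08383161  0.06976496] [0.6513001  0.01993026 0.0814454 ] ((539.6124877929688, -33.948829650878906), (220.49349975585938, 132.8772735595703), 2.5098891258239746)
298 [ 0.54098165 -0.27398573  0.08763813] [ 0.53134763 -0.27602899  0.06029641] [ 0.55040299 -0.27072781  0.11181966] ((540.825927734375, -273.7330322265625), (5.218825340270996, 19.101394653320312), 87.56881713867188)
```

Call:
arm_command --pt "91.8 0 52 -25 0 0 0" --pt "91.8 0 52 -25 0 0 0" --pt "91.8 0 51 -25 0 0 0" --pt "91.8 0 0 0 -10.5 0 0" --pt "91.8 0 0 0 -10.5 0 0"

```text
clock: 2.6
position: [0.5395, -0.2656, 0.3647]
ee_rot: [0.687, 1.459, -0.689]
force: [-0.4, -0.3, 0.8]
width: 1.001
```

Call:
arm_command --pt "91.8 0 0 0 -10.5 0 0" --pt "91.8 0 0 0 -10.5 0 0" --pt "91.8 0 0 0 -10 0 0" --pt "91.8 0 0 0 -10 0 0" --pt "91.8 0 0 0 -10 0 0"

```text
clock: 3.22
position: [0.5387, -0.2668, 0.3648]
ee_rot: [-0.006, 1.571, 0.004]
force: [-0.0, -0.6, -0.5]
width: 1.0
```

Call:
arm_command --pt "91.8 0 0 0 0 0 0" --pt "91.8 0 0 0 0 0 0"

```text
clock: 3.48
position: [0.5391, -0.266, 0.3648]
ee_rot: [0.002, 1.571, -0.002]
force: [-0.0, 0.4, -0.0]
width: 0.996
```

```bash
cat >> h.py <<'E'
def wrist():
    s=arm.observe(); im=get_image('wrist'); M=R.from_rotvec(s['ee_rot']).as_matrix(); T=im['tool_from_camera']
    im['rotation']=M@T[:3,:3]; im['origin']=M@T[:3,3]+s['position']; return s,M,im
E
python3 - <<'E'
from h import *
s,M,im=wrist(); save(im,'w1.png'); print(s['position'],M.round(3),s['joints'].round(2))
P=cloud(im).reshape(-1,3)
h=P[(P[:,2]>.108)&(P[:,2]<.122)&(np.hypot(P[:,0]-.542,P[:,1]+.264)<.025)]
print(len(h),h.mean(0),h.min(0),h.max(0),cv2.minAreaRect((h[:,:2]*1e3).astype(np.float32)))
print(pinpoint('wrist','pin'),pinpoint('wrist','pin_grip'))
E
```

```text
[ 0.53909158 -0.26603064  0.36476099] [[-0.     0.003  1.   ]
 [-0.     1.    -0.003]
 [-1.    -0.    -0.   ]] [ 0.65  0.47 -0.4   1.66  0.2   1.06  0.19]
540 [ 0.54200936 -0.26306495  0.11520925] [ 0.53247046 -0.27404141  0.10804146] [ 0.55179183 -0.2541701   0.11767806] ((542.1240234375, -264.0992431640625), (19.757946014404297, 19.431283950805664), 89.58833312988281)
[{'point': [0.5412, -0.2668, 0.0445], 'p': 0.88}] [{'point': [0.5415, -0.266, 0.0855], 'p': 0.83}]
```

View pics/w1.png

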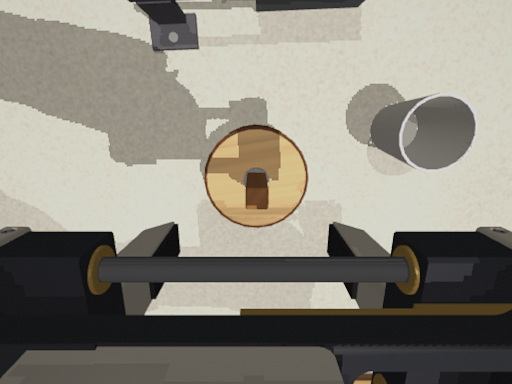

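The wrist view shows the pin centred at about (257,185) between the jaws and the cup well to the right, with the pin's yaw close to 0. I'll descend and grasp.

Call:
arm_command --pt "91.8 30 2 3 0 0 0" --pt "91.8 35 0 0 0 0 0" --pt "91.8 35 0 0 0 0 0" --pt "91.8 24 0 0 0 0 0" --pt "91.8 0 0 0 0 0 0"

```text
clock: 4.25
position: [0.5418, -0.2629, 0.2391]
ee_rot: [-0.001, 1.574, 0.002]
force: [-0.8, 0.2, -0.3]
width: 0.998
```

Call:
arm_command --pt "10 0 0 0 0 0 0" --pt "10 0 0 0 0 0 0" --pt "10 0 0 0 0 0 0" --pt "10 0 0 0 0 0 0" --pt "10 0 0 0 0 0 0" --newtons 40

```text
clock: 4.88
position: [0.5424, -0.2632, 0.2409]
ee_rot: [-0.002, 1.571, 0.002]
force: [0.0, 0.4, -0.1]
width: 0.504
```

Call:
arm_command --pt "10 0 0 0 0 0 0" --pt "10 0 0 0 0 0 0" --pt "10 0 0 0 0 0 0" --newtons 60

```text
clock: 5.25
position: [0.5424, -0.2632, 0.2407]
ee_rot: [-0.002, 1.571, 0.002]
force: [-1.3, -0.2, -0.2]
width: 0.215
```

Call:
arm_command --pt "10 0 0 0 0 0 0" --pt "10 -20 0 0 0 0 0" --pt "10 -30 0 0 0 0 0" --pt "10 -30 0 0 0 0 0" --pt "10 -35 0 0 0 0 0"

```text
clock: 5.88
position: [0.5421, -0.2631, 0.3562]
ee_rot: [-0.002, 1.572, 0.002]
force: [0.0, -0.4, -0.2]
width: 0.211
```

```bash
python3 - <<'E'
from h import *
s,M,im=wrist(); save(im,'w2.png'); print(s['position'],s['ee_rot'],s['width'],s['force'])
for c in ('scene','side','wrist'):
  im=get_image(c) if c!='wrist' else None
  for t in('pin','pin_tip','pin_grip','eyelet','box'):
    print(c,t,[(np.round(q['point'],4).tolist(),round(q['p'],2)) for q in pinpoint(c,t)[:2]])
E
```

```text
[ 0.54213074 -0.26308498  0.35618725] [-0.00172438  1.57193915  0.00248857] 0.21066611029007593 [ 0.03324429 -0.35860037 -0.15005226]
scene pin [([0.5438, -0.2638, 0.1656], 0.69)]
scene pin_tip [([0.5478, -0.2622, 0.1241], 0.64)]
scene pin_grip [([0.5434, -0.2661, 0.2072], 0.72)]
scene eyelet [([0.5239, -0.0318, 0.0774], 0.56)]
scene box [([0.5959, -0.0293, 0.002], 0.9)]
side pin [([0.5435, -0.2644, 0.1595], 0.63)]
side pin_tip [([0.5389, -0.2658, 0.119], 0.89)]
side pin_grip []
side eyelet [([0.518, -0.033, 0.0789], 0.57)]
side box [([0.5916, -0.0327, 0.0008], 0.72)]
wrist pin [([0.5451, -0.2619, 0.1609], 0.8)]
wrist pin_tip [([0.5436, -0.2667, 0.1158], 0.85)]
wrist pin_grip [([0.5406, -0.2622, 0.2007], 0.9)]
wrist eyelet []
wrist box []
```

View pics/w2.png

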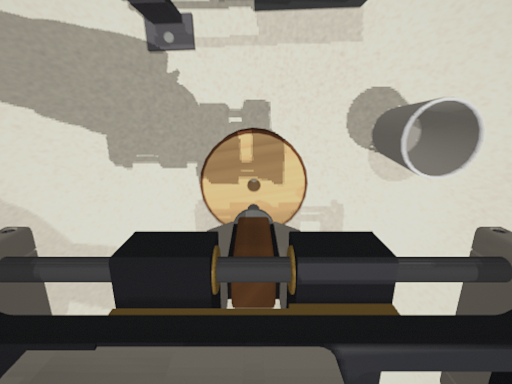

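The wrist view shows the pin in the jaws with its tip near (253,210), and the slice hole empty at (254,185). I'll stop short of the eyelet so the wrist camera can measure it.

Call:
arm_command --pt "10 0 40 -7 0 0 0" --pt "10 0 40 -7 0 0 0" --pt "10 0 43 -7 0 0 0" --pt "10 0 0 0 0 0 0" --pt "10 0 0 0 0 0 0"

```text
clock: 7.4
position: [0.5212, -0.1407, 0.3559]
ee_rot: [-0.003, 1.57, 0.001]
force: [0.1, -0.9, -0.5]
width: 0.217
```

```bash
python3 - <<'E'
from h import *
s,M,im=wrist(); save(im,'w3.png'); print(s['position'],s['ee_rot'])
for t in('pin_tip','eyelet','box'): print(t,[(np.round(q['point'],4).tolist(),round(q['p'],2)) for q in pinpoint('wrist',t)[:2]])
P=cloud(im); np.save('P3.npy',P)
g=np.linalg.inv(im['rotation'])@(np.array([.521,-.033,.08])-im['origin']); uv=im['K']@g; print('expected px',uv[:2]/uv[2])
E
```

```text
[ 0.52123655 -0.1407319   0.35591726] [-2.58152660e-03  1.57040768e+00  1.34950895e-03]
pin_tip [([0.5238, -0.1455, 0.1172], 0.73)]
eyelet [([0.5169, -0.0331, 0.0795], 0.83)]
box [([0.5912, -0.0365, -0.0011], 0.88)]
expected px [253.56917509  70.32572299]
```

View pics/w3.png

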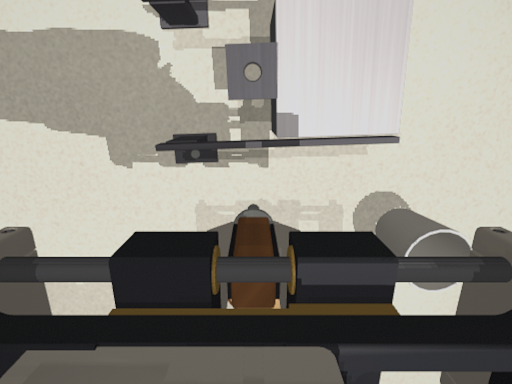

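The eyelet shows at about (253,72) in the dark tab and the pin tip at (253,208). I'll segment the hole and project it onto z = 0.08.

```bash
python3 - <<'E'
from h import *
s,M,im=wrist()
def ray(u,v,z):
    d=im['rotation']@np.linalg.inv(im['K'])@[u,v,1]; return (im['origin']+d*(z-im['origin'][2])/d[2]).round(4)
P=cloud(im); Z=P[...,2]
sub=(slice(55,90),slice(235,270)); hole=((Z<.06)|np.isnan(Z))[sub].astype(np.uint8)
n,l,st,c=cv2.connectedComponentsWithStats(hole); print(st,c+[235,55])
g=cv2.cvtColor(im['frame'],cv2.COLOR_RGB2GRAY); m=(g[sub]>g[50,235]+15).astype(np.uint8)
n,l,st,c=cv2.connectedComponentsWithStats(m); print(st,(c+[235,55]).round(1))
print('eye',ray(252.7,72,.08),'tip',ray(253,208,.117))
t=P[(abs(Z-.08)<.004)&(P[...,0]<.539)&(abs(P[...,1]+.033)<.035)]; print('tab',t.min(0),t.max(0),cv2.minAreaRect((t[:,:2]*1e3).astype(np.float32)))
r=P[(Z>.079)&(Z<.09)&(P[...,1]<-.08)&(P[...,1]>-.11)]; print('rail',np.polyfit(r[:,0],r[:,1],1),r.mean(0))
cv2.imwrite('pics/c.png',cv2.resize(cv2.cvtColor(im['frame'][40:240,200:300],cv2.COLOR_RGB2BGR),(400,800))[:600])
E
```

```text
[[   0    0   35   35 1008]
 [  10    8   16   17  214]
 [  25    8    1    1    1]
 [  26   11    1    2    2]] [[251.87003968  72.15873016]
 [252.49065421  71.34579439]
 [260.          63.        ]
 [261.          66.5       ]]
[[   0    0   35   35 1013]
 [  10    8   16   17  212]] [[252.   72.2]
 [252.2  71. ]]
eye [ 0.5203 -0.0349  0.08  ] tip [ 0.5207 -0.1441  0.117 ]
tab [ 0.49732279 -0.05672302  0.07604619] [ 0.53896462 -0.01161325  0.08358628] ((518.6329956054688, -34.120845794677734), (41.34741973876953, 44.2680549621582), 1.7395986318588257)
rail [ 0.06349286 -0.12578506] [ 0.5607605  -0.09018077  0.08250436]
```

View pics/c.png

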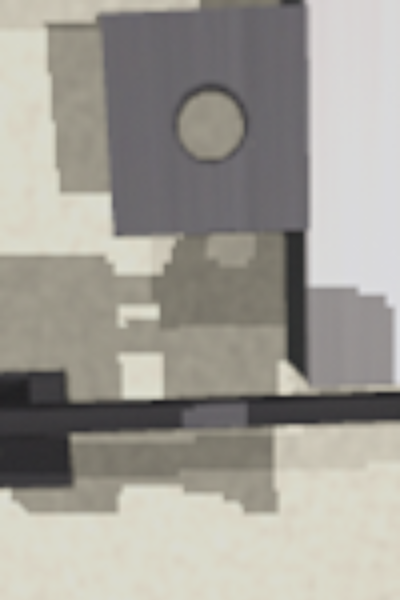

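```bash
python3 - <<'E'
from h import *
s,M,im=wrist()
cv2.imwrite('pics/c2.png',cv2.resize(cv2.cvtColor(im['frame'][195:245,215:290],cv2.COLOR_RGB2BGR),(750,500),interpolation=cv2.INTER_NEAREST))
for z in (.08,.115,.12):
  for dy in (0,):
    g=im['rotation'].T@(np.array([s['position'][0],s['position'][1]+dy,z])-im['origin']); q=im['K']@g; print(z,q[:2]/q[2])
P=cloud(im); print(P[200:226:2,253].round(4))
E
```

```text
0.08 [253.56750362 192.46121424]
0.115 [253.59501895 204.20901594]
0.12 [253.59961042 206.1693663 ]
[[ 0.5206 -0.1742  0.0009]
 [ 0.5206 -0.1767  0.0013]
 [ 0.5207 -0.1375  0.1256]
 [ 0.5207 -0.1373  0.1309]
 [ 0.5207 -0.1378  0.1343]
 [ 0.5207 -0.1286  0.1641]
 [ 0.5207 -0.1299  0.1643]
 [ 0.5207 -0.131   0.1651]
 [ 0.5207 -0.1322  0.1656]
 [ 0.5207 -0.1326  0.1682]
 [ 0.5207 -0.1322  0.1726]
 [ 0.5207 -0.1328  0.1744]
 [ 0.5207 -0.1325  0.1784]]
```

View pics/c2.png

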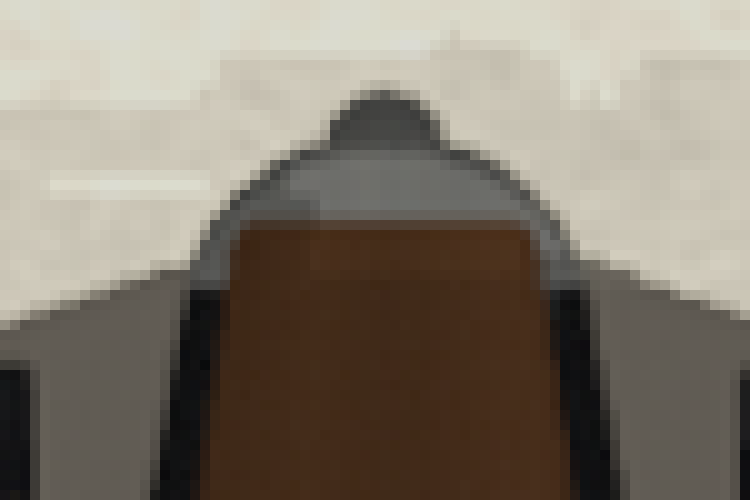

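From the collar, handle and shank edges, the pin axis sits about 1.8 mm towards -y of the TCP. The hole is at about (0.520, -0.0345) and the box yaw is about 2°. Moving over the eyelet.

Call:
arm_command --pt "10 0 50 -0.5 0 0 0" --pt "10 0 50 -0.5 0 0 0" --pt "10 0 8 -0.2 -2 0 0" --pt "10 20 0 0 0 0 0" --pt "10 10 0 0 0 0 0"

```text
clock: 8.32
position: [0.5195, -0.0332, 0.3248]
ee_rot: [-0.029, 1.572, 0.029]
force: [-0.6, -0.2, -0.9]
width: 0.218
```

Call:
arm_command --pt "10 0 0 0 0 0 0" --pt "10 0 0 0 0 0 0"

```text
clock: 8.57
position: [0.5199, -0.0327, 0.3261]
ee_rot: [-0.029, 1.57, 0.029]
force: [0.2, 0.0, -0.6]
width: 0.213
```

```bash
python3 - <<'E'
from h import *
s,M,im=wrist(); print(s['position'],s['ee_rot'],s['force'])
side=get_image('side'); sc=get_image('scene')
f=lambda i:cv2.cvtColor(i['frame'],cv2.COLOR_RGB2BGR)
def px(im,p):
    r=np.array(im['rotation']); r=R.from_rotvec(r).as_matrix() if r.ndim==1 else r
    q=im['K']@r.T@(np.array(p)-im['origin']); return (q[:2]/q[2]).astype(int)
e=[.52,-.0345,.08]; o=[]
for i,k in((im,30),(side,30),(sc,30)):
    u,v=px(i,e); print(u,v); v=min(max(v,k),384-k);o.append(cv2.resize(f(i)[v-k:v+k,u-k:u+k],(266,266),interpolation=cv2.INTER_CUBIC))
cv2.imwrite('pics/ins.png',np.hstack(o))
for c in('side','scene'):
  for t in('pin_tip','eyelet'): print(c,t,[(np.round(q['point'],4).tolist(),round(q['p'],2)) for q in pinpoint(c,t)[:2]])
E
```

```text
[ 0.51990707 -0.03267868  0.32611824] [-0.02890434  1.57010974  0.02879095] [ 0.17158163  0.01224955 -0.63436832]
253 204
234 212
259 174
side pin_tip [([0.5191, -0.0345, 0.0896], 0.89)]
side eyelet [([0.5218, -0.0322, 0.0791], 0.81), ([0.5159, -0.0345, 0.1668], 0.24)]
scene pin_tip [([0.5174, -0.0303, 0.0855], 0.55)]
scene eyelet [([0.523, -0.0301, 0.0792], 0.6)]
```

View pics/ins.png

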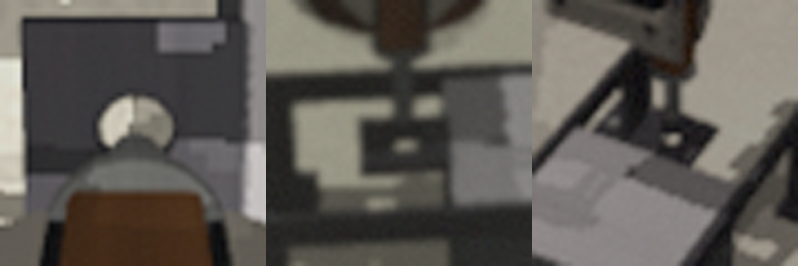

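In all three crops the shank stands just above the hole and lines up with it to about 1 mm: wrist hole (136,125) under the shank, side tip (403,118) above hole (405,145). I'll descend gently and watch the force.

Call:
arm_command --pt "10 6 0 0 0 0 0" --pt "10 5 0 0 0 0 0" --pt "10 5 0 0 0 0 0" --pt "10 0 0 0 0 0 0"

```text
clock: 9.43
position: [0.5194, -0.0322, 0.3091]
ee_rot: [-0.029, 1.572, 0.03]
force: [0.0, -0.0, -0.4]
width: 0.212
```

Call:
arm_command --pt "10 8 0 0 0 0 0" --pt "10 8 0 0 0 0 0" --pt "10 6 0 0 0 0 0" --pt "10 6 0 0 0 0 0" --pt "10 0 0 0 0 0 0"

```text
clock: 10.05
position: [0.5195, -0.0323, 0.2812]
ee_rot: [-0.029, 1.572, 0.029]
force: [-0.0, -0.5, -0.7]
width: 0.211
```

```bash
cat > chk.py <<'E'
from h import *
s=arm.observe(); print(s['clock'],s['position'],s['force'],s['width'])
get_image('side');get_image('scene');get_image('wrist')
for c in('side','scene','wrist'):
  for t in('pin','pin_tip','eyelet'): print(c,t,[(np.round(q['point'],4).tolist(),round(q['p'],2)) for q in pinpoint(c,t)[:1]])
for c in('side','scene'):
  P=cloud(get_image(c)).reshape(-1,3)
  a=np.deg2rad(2); bx=(P-[.5948,-.032,0])@np.array([[np.cos(a),-np.sin(a),0],[np.sin(a),np.cos(a),0],[0,0,1]])
  q=bx[(abs(bx[:,2]-.0775)<.006)&(abs(bx[:,1])<.05)]
  print(c,'shutter plate far edge / near edge x pct',np.percentile(q[:,0],[0.5,1,99,99.5]).round(4))
E
python3 chk.py
```

```text
10.05 [ 0.51948762 -0.03227233  0.28117995] [-0.04302136 -0.45929696 -0.72964819] 0.2112834974210881
side pin [([0.5235, -0.0313, 0.0814], 0.7)]
side pin_tip [([0.5171, -0.0358, 0.0432], 0.75)]
side eyelet [([0.5212, -0.0322, 0.079], 0.73)]
scene pin [([0.5178, -0.0311, 0.0872], 0.58)]
scene pin_tip [([0.5182, -0.0332, 0.0458], 0.61)]
scene eyelet [([0.5221, -0.0314, 0.0801], 0.6)]
wrist pin [([0.5204, -0.0319, 0.0862], 0.73)]
wrist pin_tip []
wrist eyelet [([0.5161, -0.0327, 0.0788], 0.85)]
side shutter plate far edge / near edge x pct [-0.5464 -0.5437  0.0533  0.0539]
scene shutter plate far edge / near edge x pct [-1.5528 -1.5499  0.0558  0.0562]
```

The shank is about 35 mm into the hole with the shutter shut and no contact force. Now I'll pull in tool -z.

Call:
arm_command --pt "10 0 0 -4 0 0 0" --pt "10 0 0 -5 0 0 0" --pt "10 0 0 -5 0 0 0" --pt "10 0 0 -5 0 0 0" --pt "10 0 0 0 0 0 0"

```text
clock: 11.38
position: [0.5004, -0.0329, 0.2819]
ee_rot: [-0.03, 1.57, 0.029]
force: [3.6, -0.0, -3.2]
width: 0.216
```

Call:
arm_command --pt "10 0 0 -6 0 0 0" --pt "10 0 0 -6 0 0 0" --pt "10 0 0 -6 0 0 0" --pt "10 0 0 -6 0 0 0" --pt "10 0 0 0 0 0 0"

```text
clock: 12.0
position: [0.4769, -0.0338, 0.282]
ee_rot: [-0.029, 1.569, 0.029]
force: [4.9, 0.4, -3.3]
width: 0.216
```

```bash
python3 chk.py
```

```text
12.0 [ 0.47690604 -0.03379346  0.28196359] [ 4.93600686  0.3647897  -3.25515786] 0.2164244514158117
side pin [([0.4756, -0.0359, 0.047], 0.75)]
side pin_tip [([0.4758, -0.0381, 0.0455], 0.92)]
side eyelet [([0.4788, -0.0322, 0.0788], 0.61)]
scene pin [([0.476, -0.0337, 0.0879], 0.59)]
scene pin_tip [([0.4758, -0.0328, 0.0433], 0.49)]
scene eyelet [([0.4796, -0.0324, 0.0792], 0.65)]
wrist pin [([0.4763, -0.0332, 0.0875], 0.71)]
wrist pin_tip [([0.4757, -0.0333, 0.0777], 0.59)]
wrist eyelet [([0.4793, -0.0323, 0.078], 0.83)]
side shutter plate far edge / near edge x pct [-0.5458 -0.5438  0.0533  0.0542]
scene shutter plate far edge / near edge x pct [-1.5535 -1.5522  0.0554  0.0557]
```

Call:
arm_command --pt "10 0 0 -4 0 0 0" --pt "10 0 0 -4 0 0 0" --pt "10 0 0 0 0 0 0" --pt "10 0 0 0 0 0 0"

```text
clock: 13.2
position: [0.4694, -0.0341, 0.282]
ee_rot: [-0.029, 1.569, 0.03]
force: [5.9, -0.3, -2.5]
width: 0.212
```

```bash
python3 chk.py | grep -v plate; python3 - <<'E'
from h import *
ims=[get_image(c) for c in('side','scene')]
for i in ims:
  P=cloud(i).reshape(-1,3); a=np.deg2rad(2)
  b=(P-[.5948,-.032,0])@np.array([[np.cos(a),-np.sin(a),0],[np.sin(a),np.cos(a),0],[0,0,1]])
  print([(x,round(float(np.median(b[(abs(b[:,0]*1e3-x)<2)&(abs(b[:,1])<.035),2])),3)) for x in range(-20,24,4)])
  q=b[(abs(b[:,2]-.078)<.004)&(b[:,0]<-.03)&(b[:,0]>-.18)&(abs(b[:,1])<.024)]; print('tab near edge',np.percentile(q[:,0],[.5,2,5]))
f=lambda i:cv2.cvtColor(i['frame'],cv2.COLOR_RGB2BGR)
w=wrist()[2]
cv2.imwrite('pics/fin.png',np.hstack([cv2.resize(f(ims[0])[150:290,180:320],(400,400)),cv2.resize(f(w)[60:260,150:350],(400,400))]))
E
```

```text
13.2 [ 0.469395   -0.03407599  0.28197712] [ 5.86954717 -0.2846477  -2.49139183] 0.2120026883502971
side pin [([0.4726, -0.0315, 0.0835], 0.6)]
side pin_tip [([0.4682, -0.035, 0.0428], 0.89)]
side eyelet [([0.4707, -0.0361, 0.079], 0.71)]
scene pin [([0.471, -0.0338, 0.0889], 0.59)]
scene pin_tip [([0.4692, -0.0294, 0.0443], 0.5)]
scene eyelet [([0.4727, -0.0323, 0.0821], 0.69)]
wrist pin [([0.4702, -0.0361, 0.088], 0.96)]
wrist pin_tip []
wrist eyelet [([0.4708, -0.0333, 0.0775], 0.56)]
[(-20, 0.079), (-16, 0.079), (-12, 0.079), (-8, 0.079), (-4, 0.079), (0, 0.079), (4, 0.079), (8, 0.078), (12, 0.063), (16, 0.064), (20, 0.059)]
tab near edge [-0.14476013 -0.14325496 -0.13939373]
[(-20, 0.082), (-16, 0.082), (-12, 0.083), (-8, 0.082), (-4, 0.083), (0, 0.067), (4, 0.076), (8, 0.081), (12, 0.067), (16, 0.065), (20, 0.066)]
tab near edge [-0.14469303 -0.14051803 -0.13039988]
```

View pics/fin.png

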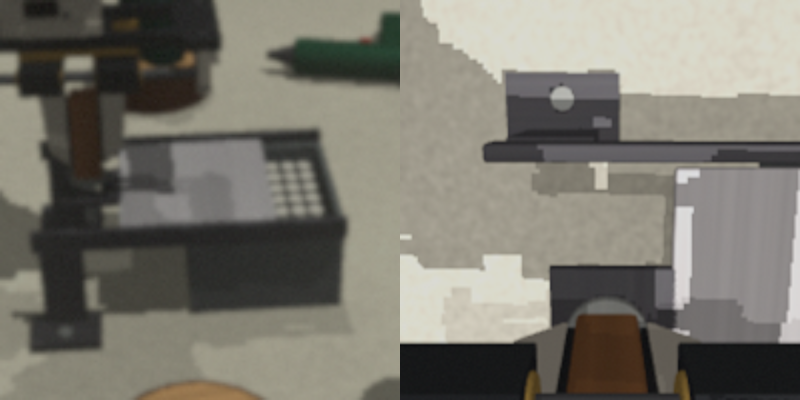

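The side crop shows the glue-stick compartment open at about (295,190) with the blade side still covered. The wrist crop shows the pin seated in the tab. Estimates of shutter travel are 48–50 mm, and the force is 5.9 N. Handing in.

```bash
python3 -c "
from h import *
s=arm.observe();print(s['clock'],s['position'],s['force'],s['width'],abs(s['dq']).max());print(arm.sign_off())"
```

```text
14.05 [ 0.46942411 -0.03407089  0.28197296] [ 6.81914052  0.38546258 -3.54881478] 0.21489655025660792 0.0014898098166467408
the job is handed in; nothing more can be done
None
```

I took the pin out of the log slice and put its shank about 35 mm through the eyelet while the shutter was still shut. I then pulled the shutter to about half travel with the pin and handed in at 14 s, still gripping the pin. The sign-off gave no verdict.

- **Travel:** the last estimates put the shutter 48–50 mm open. The tab edge in the depth images gave about 48 mm, the arm's own motion less the play in the hole also about 48 mm, and the networks 49–50 mm.
- **Force:** the pull read 5.9–6.8 N against about 6.3 N expected at half travel. At about 41 mm of travel it read 4.9 N, a little under the roughly 5.7 N expected.
- **Picture:** the side view shows the glue sticks uncovered and the blades covered.
- **Clearance:** the fingertips stood about 24 mm above the tab by calculation.
- **Other objects:** I never moved near the candles, cup or gun, but I did not re-measure their positions at the end.
- **Disagreements:** the networks' eyelet positions differed by up to 6 mm between cameras, so I used my own measurement of the hole for the insertion. One scene-camera depth profile across the shutter was noisy near the divider (x = 0).

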